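# Open a push-and-turn safety cap and hold it over the bottle

## Task

A colleague is about to draw a sample from the square amber bottle that stands in the bench holder. Take its black push-and-turn safety cap, press it down against its spring, turn it anticlockwise while it is down until it is free, and lift it off. Finish while still holding the cap in the gripper, level and still, straight above the open mouth with about 10 cm of air between mouth and cap, so that drips fall back in; the bottle stays down in its holder, and the other things on the bench are left alone.

Things in the scene. Friction and masses are not known exactly. Their poses are not given: they have to be found in the camera images.
- holder: Bench holder, fixed: grey plastic base plate 160 x 160 x 12 mm with four upright steel corner angles (tops 62 mm above the bench) that keep the square bottle from turning or tipping; nothing holds it down. Origin: centre of the plate's underside, on the bench; z up, x and y along the plate's sides.
- bottle: Square amber glass bottle in the holder, about 0.55 kg, loose with 1 mm play: body 78 x 78 mm, 105 mm high, sloping shoulder up to 122 mm, round neck 36 mm outside, 29 mm inside, up to the rim at 155 mm (heights above its underside). Origin: centre of its underside, on the holder's plate 12 mm above the bench; z up, x and y along its faces.
- mouth (a point): Centre of the bottle's mouth, at rim height (155 mm above the bottle's underside).
- cap: Black round ribbed safety cap, 54 mm diameter, 31 mm high, 45 g. Origin: centre of its underside (open end), when closed 136 mm above the bottle's underside; z up, x along the bottle's x when closed. Grip it across its diameter from above; fingertips may reach 8 mm below its underside before they near the shoulder. Three inner lugs sit in notches of the neck, held up there by a springy disc.
- cap_top (a point): Centre of the cap's flat top with two raised arrows, 31 mm above its underside. Closed, the cap neither turns nor comes off. Pressed down 3.5 mm or more it turns anticlockwise seen from above. Turned 36 to 80 degrees from closed (60 is the middle, a stop follows at 85) it is free and lifts straight off; let up earlier, it locks again.
- liner (a joint): How far the springy disc in the cap is pushed in = how far the cap is pressed down: 0 closed, 0.0055 m fully down (hard stop), -0.001 off the bottle. It pushes back with about 6 N at 0, 10 N at 0.0035 and 12.6 N at 0.0055.
- spare_bottle: Bystander: another capped square amber bottle like the first (78 x 78 mm, 167 mm high with its cap), standing on the bench outside the holder. Origin: centre of its underside.
- beaker: Bystander: stainless steel sampling beaker, 72 mm across its rim, 85 mm high. Origin: centre of its underside.
- round_bottle: Bystander: small round amber bottle with a black cap, 48 mm diameter, 105 mm high. Origin: centre of its underside.
Mind the look-alikes: they are no part of the job. What is meant by the cap is not purple, and is the smaller of those in its own colour. What is shaped like the bottle but green is not meant.

How it is judged:
By the outcome, as a careful person would: the job done as asked, in the order asked, and still so for the second after the job is handed in, while the arm keeps its last pose, push and grip.
It also fails if it takes over 37 s, if anything falls off the work surface, if the arm or the gripper's body presses on something with over 40 N, if the wrist force passes 120 N, or if a joint passes its speed limit or range.

## Robot

A 6-joint arm with a two-finger parallel gripper is mounted at the origin on the work surface. World frame = base frame: x ahead of the robot, y to its left, z up, the work surface at z = 0. Lengths are in mm, angles in rad, forces in N, time in s.
With the tool pointing down it reaches from about 400 to 925 mm from the base axis. Payload 12.5 kg.
Tool frame: the origin (TCP) lies on the mounting face of the last link; the fingertips stand 190 mm ahead of it and the grasp point (between the pads) lies 171 mm ahead of it (env.grasp_offset is the distance from the TCP to the grasp point, in mm); z points along the fingers, y is the direction in which the jaws open and shut (so a half turn about z gives the same grasp; the last joint's range is limited). The gripper opens to 95 mm and grips with 3 to 60 N. Pads are 20 mm wide; open, the fingers measure 119 mm over their backs; the gripper's body (75 mm by 180 mm) begins 59 mm behind the grasp point.
Start: joints at [-1.225, 0.491, 1.559, -0, 1.092, -0.106], TCP at [272.884, -562.28, 404.761] pointing down, gripper open.
Joint ranges: [-3.1, 3.1], [-0.84, 2.19], [0.05, 2.79], [-1.13, 4.28], [0.06, 2.93], [-2.69, 2.69]. Speed limits (rad/s): [2.22, 2.22, 2.79, 3.14, 3.14, 3.14].

## Interface

Orientations are given as [roll, pitch, yaw] about the fixed x, y, z axes, in that order (R = Rz(yaw) Ry(pitch) Rx(roll)).
In Python, from cell import env, viewer gives the robot as it stands.
- The arm moves only by the tool play_rows, never from a script. Its argument "increments" is a list of rows, each an object of numbers: "dx", "dy", "dz": the shift along the tool's x, y, z in mm; "rx", "ry", "rz": the turn, a rotation vector about the tool's x, y, z in units of 6 degrees (1.0 is 6 degrees). A call has 1 to 8 rows; each row is the pose to reach, as a shift and turn from the pose measured when the call began, along the tool's axes at that moment; what a row does not reach only later rows make up. A row lasts 1/12 s, in which the tool goes at most 41.7 mm and 7.16 degrees, less where a joint would pass 70% of its speed; a pose out of reach is approached as far as the arm can. A call with a gripper value outside its range is refused whole. "fingers" is the opening, from 0 (shut) to 1 (fully open), set as the call begins (left out, the last holds). The fingers move at their own pace and stop on an object; the grip force is fixed at half the most. Time passes only in rows, so rows that repeat a pose let the fingers close. It gives the time, the measured TCP pose, the force and the opening at its end, in the units of the state.
- env.state(): the state, without advancing time (a new reading comes with each control period).
- viewer.read_camera(name): name is "side" or "top"; returns a dict with "image" (384x512x3 uint8, red, green, blue), "fx", "fy", "cx", "cy" (pixels), "rvec" (rotation vector, rad) and "tvec" (3), from world to camera coordinates, as OpenCV has them. Camera axes: x right, y down, z forward; pixel columns grow to the right and rows downward; lengths in mm; the calibration is good to about 2 mm. A picture is of the moment at which its call begins. There is no depth.
- env.job_done(): hands the job in, once; it reports no verdict.
The state is a dict: "t": time; "joints": joint angles; "qvel": joint speeds; "tau": joint torques, N m; "eef_pos": TCP position; "tcp_rot": TCP orientation; "ft_force": force on the tool from outside, world axes, zero at the start; "moment": the same for the moment, N m; "opening": opening from 0.0 (shut) to 1.0 (fully open).
Only numpy, scipy, OpenCV 4.12 (cv2) and the standard library are available. Lean on these libraries where they do the work, as an engineer would, in place of code of your own. Each camera call takes 0.05 s, during which the arm holds its last target.

## Working session

There is one attempt and no reset: what is moved stays moved. The work goes in short steps, Python scripts to look and compute and a tool call to move; the robot and the scene stay as the last step left them, time stands still between calls to the robot, and variables do not carry over. Pictures are saved under pics/ and viewed, and the job is handed in when it is done.

Besides the shell and the picture viewer there is one more tool, called after "Request:" as a command line: name --argument value ..., lists and objects as JSON in quotes. play_rows: Moves the arm, as the interface text tells. Its arguments: {"type":"object","properties":{"increments":{"type":"array","items":{"type":"object","properties":{"dx":{"type":"number"},"dy":{"type":"number"},"dz":{"type":"number"},"rx":{"type":"number"},"ry":{"type":"number"},"rz":{"type":"number"}}}},"fingers":{"type":"number"}},"required":["increments"]}

```bash
mkdir -p pics; ls
python3 - <<'E'
from cell import env, viewer
import cv2
for n in("side","top"):
    c=viewer.read_camera(n); cv2.imwrite(f"pics/{n}0.png",c["image"][...,::-1])
    print(n,c["fx"],c["fy"],c["cx"],c["cy"],c["rvec"],c["tvec"])
s=env.state();print(s, env.grasp_offset)
E
```

```text
pics
side 431.3103524920158 431.3103524920158 254.88085352315306 199.85957016714823 [ 0.66829483 -2.55496034  1.2746402 ] [ 509.27890993  234.31266648 1058.56012502]
top 362.1515200147704 362.1515200147704 255.88262262501013 191.67242857318695 [ 2.21446177 -2.15679738  0.05042147] [ 77.49850961 543.27729811 937.75734819]
{'t': 0.1, 'joints': array([-1.22459252e+00,  4.91484569e-01,  1.55937993e+00,  1.56597149e-05,
        1.09172960e+00, -1.05624947e-01]), 'qvel': array([ 0.0004448 , -0.00293834, -0.00222505, -0.00186878,  0.00028867,
        0.00086159]), 'tau': array([ 2.24309355e-03, -6.13622618e+01, -2.58607078e+01,  6.93318550e-02,
        4.70008969e-02, -8.04117690e-05]), 'eef_pos': array([ 272.87961732, -562.24997036,  404.23219162]), 'tcp_rot': array([-3.14059825e+00, -1.19393416e-04,  4.51821468e-01]), 'ft_force': array([0.1357808 , 0.20356442, 0.28935898]), 'moment': array([-0.00793009, -0.019187  ,  0.01963778]), 'opening': 1.0017750658260587} 171.3
```

View pics/side0.png

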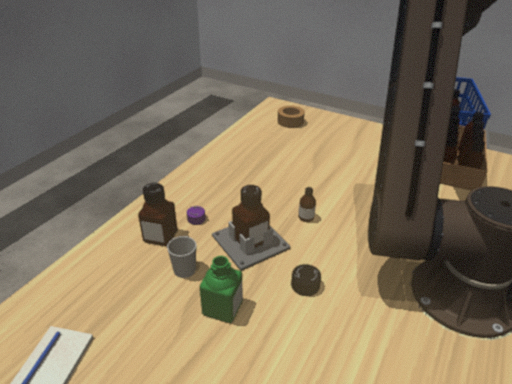

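View pics/top0.png

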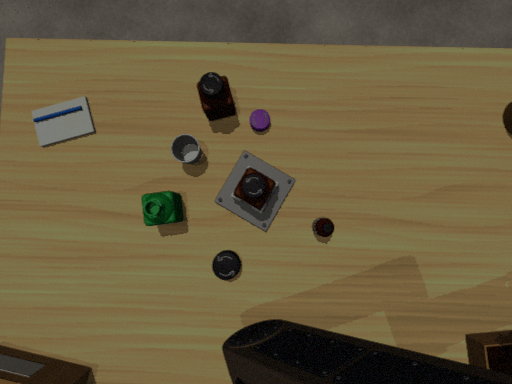

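The holder plate is centred near (256,190) in the top view, with the capped bottle on it and the cap at about (254,186). The side view shows it at (251,193). A green bottle, a loose black cap, a purple cap and the spare bottle stand apart from it. Next I'll measure.

```bash
cat > h.py <<'E'
import numpy as np, cv2
from cell import env, viewer
def P(c):
    K=np.array([[c["fx"],0,c["cx"]],[0,c["fy"],c["cy"]],[0,0,1]]);R=cv2.Rodrigues(np.array(c["rvec"]))[0];t=np.array(c["tvec"]);return K,R,t
def plane(c,uv,z):
    K,R,t=P(c);d=R.T@np.linalg.inv(K)@np.array([uv[0],uv[1],1.]);o=-R.T@t
    return o+d*(z-o[2])/d[2]
def tri(c1,u1,c2,u2):
    M=[np.c_[P(c)[1],P(c)[2]] for c in(c1,c2)]
    X=cv2.triangulatePoints(P(c1)[0]@M[0],P(c2)[0]@M[1],np.float64(u1).reshape(2,1),np.float64(u2).reshape(2,1));return (X[:3]/X[3]).ravel()
def proj(c,X): 
    K,R,t=P(c); return cv2.projectPoints(np.float64(X).reshape(-1,3),np.array(c["rvec"]),np.array(c["tvec"]),K,None)[0].reshape(-1,2)
E
python3 - <<'E'
from h import *
T=viewer.read_camera("top");S=viewer.read_camera("side")
im=T["image"];print(im[186,254],im[165,245],im[200,240])
hsv=cv2.cvtColor(im,cv2.COLOR_RGB2HSV)
m=((hsv[...,1]<50)&(hsv[...,2]>60)&(hsv[...,2]<200)).astype(np.uint8)
roi=np.zeros_like(m);roi[145:235,208:302]=1;m*=roi
n,l,st,_=cv2.connectedComponentsWithStats(m);i=1+np.argmax(st[1:,4])
cs,_=cv2.findContours((l==i).astype(np.uint8),0,1);c=max(cs,key=cv2.contourArea)
r=cv2.minAreaRect(c);b=cv2.boxPoints(r);print(r);
pts=np.array([plane(T,p,12) for p in b]);print(pts.round(1),pts.mean(0),[np.linalg.norm(pts[k]-pts[k-1]) for k in range(4)],[np.degrees(np.arctan2(*(pts[k]-pts[k-1])[1::-1])) for k in range(4)])
a=cv2.resize(im[140:240,205:305],(600,600),interpolation=cv2.INTER_CUBIC)
s=cv2.resize(S["image"][170:270,200:300],(600,600),interpolation=cv2.INTER_CUBIC)
a=np.clip(a.astype(float)*2.,0,255).astype(np.uint8);s=np.clip(s.astype(float)*1.8,0,255).astype(np.uint8)
cv2.imwrite("pics/a.png",a[...,::-1]);cv2.imwrite("pics/s.png",s[...,::-1])
E
```

```text
[26 24 31] [91 89 85] [61 61 58]
((254.59066772460938, 190.34454345703125), (59.52875518798828, 59.45677185058594), 30.25643539428711)
[[513.6 202.3  12. ]
 [652.6 126.9  12. ]
 [575.9 -11.6  12. ]
 [438.4  64.3  12. ]] [545.10657655  95.45789809  12.        ] [np.float64(157.16629166316423), np.float64(158.0847837403865), np.float64(158.32981525963368), np.float64(157.0594753374804)] [np.float64(61.386491501427415), np.float64(-28.46976110531962), np.float64(-118.98503739505328), np.float64(151.10793337524643)]
```

View pics/a.png

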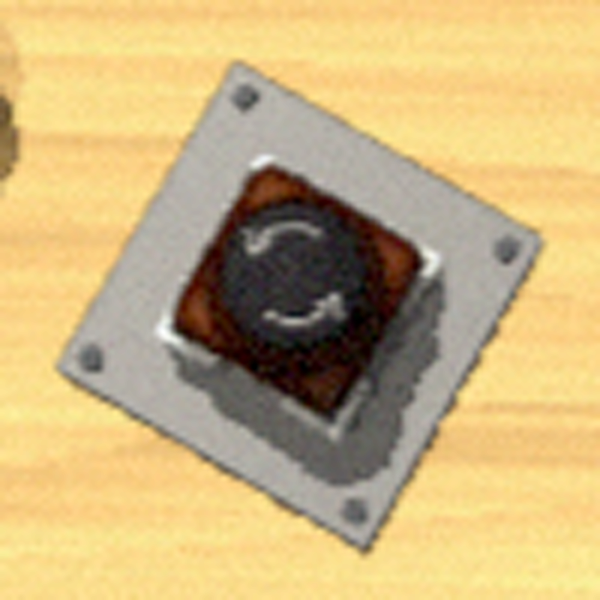

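View pics/s.png

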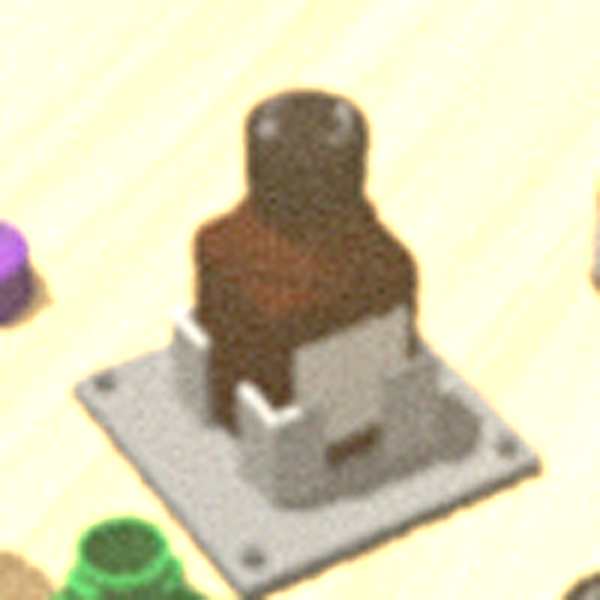

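The crops show the cap top (arrow midpoint) at about (254.2,185.5) in the top view. The top ellipse centre is at about (251,190) in the side view. I'll triangulate these and compare with the plate centre.

```bash
python3 - <<'E'
from h import *
T=viewer.read_camera("top");S=viewer.read_camera("side")
u=(204.6+296/6,139.6+273/6);v=(199.6+307/6,169.6+120/6)
print(plane(T,u,179),plane(S,v,179),tri(T,u,S,v))
C=plane(T,u,179)
for X in([545,95.5,12],[545,95.5,179]): print(proj(T,X),proj(S,X))
for cam,n in((T,"T"),(S,"S")):
  im=cam["image"].copy()
  for z in(179,148):
    for r in (27,):
      a=np.linspace(0,6.28,30);
      for p in proj(cam,np.c_[C[0]+r*np.cos(a),C[1]+r*np.sin(a),0*a+z]): im[int(p[1]+.5),int(p[0]+.5)]=[255,0,255]
  x,y=(205,140) if n=="T" else (200,170)
  cv2.imwrite(f"pics/o{n}.png",cv2.resize(im[y:y+100,x:x+100],(500,500),interpolation=0)[...,::-1])
# others: tall neighbours
print(plane(T,(212,80),167),plane(T,(186,143),85),plane(T,(323,225),105), plane(T,(160,210),155))
E
python3 -c "
import cv2,numpy as np
cv2.imwrite('pics/o.png',cv2.resize(np.hstack([cv2.imread('pics/o%s.png'%k) for k in 'TS']),(800,400)))"
```

```text
[545.8456533   94.32583558 179.        ] [546.51630462  90.96205562 179.        ] [545.20502492  94.0614203  181.45834203]
[[254.54537908 190.24108667]] [[249.87813925 239.68994887]]
[[253.38627066 185.4716359 ]] [[250.40995458 190.68745302]]
[782.61146874 195.82605294 167.        ] [652.9135288  266.65979881  85.        ] [460.87778944 -70.59556435 105.        ] [486.02427199 304.68323793 155.        ]
```

View pics/o.png

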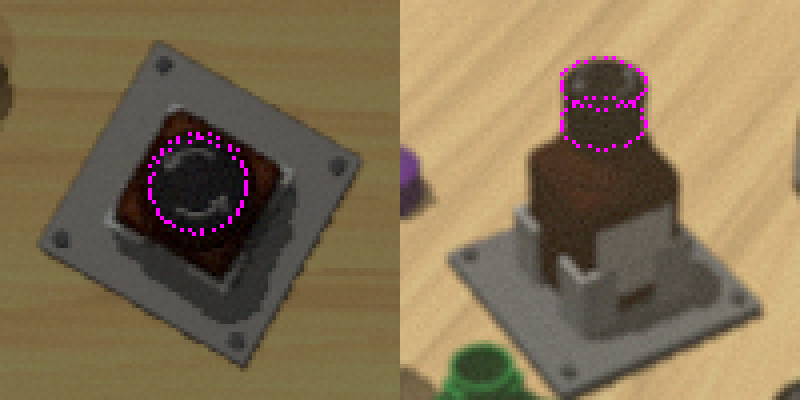

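Both views and the plate centre agree to within about 2–3 mm, so the cap is at about (545.3, 94.3). Now I'll move above it.

Request:
play_rows --increments '[{"dx":30,"dy":-26},{"dx":60,"dy":-53},{"dx":90,"dy":-80},{"dx":120,"dy":-106},{"dx":150,"dy":-133},{"dx":180,"dy":-160},{"dx":210,"dy":-186},{"dx":240,"dy":-213}]' --fingers 1

```text
invalid input
```

Request:
play_rows --increments '[{"dx":30,"dy":-26},{"dx":60,"dy":-53},{"dx":90,"dy":-80},{"dx":120,"dy":-106},{"dx":150,"dy":-133},{"dx":180,"dy":-160},{"dx":210,"dy":-186},{"dx":240,"dy":-213}]'

```text
invalid input
```

Request:
play_rows --increments '[{"rz":-1.0},{"rz":-2.0},{"rz":-3.0},{"rz":-4.0},{"rz":-5.0},{"rz":-6.0},{"rz":-7.0},{"rz":-7.5}]'

```text
invalid input
```

```bash
cat > g.py <<'E'
from h import *
import sys
from scipy.spatial.transform import Rotation as Ro
tgt=np.array([float(a) for a in sys.argv[1:4]])
s=env.state();R=Ro.from_euler("xyz",s["tcp_rot"])
print(s["t"],s["eef_pos"].round(2),s["tcp_rot"].round(4),s["joints"].round(3),s["ft_force"].round(2),s["moment"].round(3),s["opening"])
print("grasp pt",(s["eef_pos"]+R.apply([0,0,171.3])).round(2))
Rn=Ro.from_euler("xyz",[np.pi,0,s["tcp_rot"][2]])
print("shift",R.inv().apply(tgt-s["eef_pos"]).round(2),"level turn units",(R.inv()*Rn).as_rotvec()*30/np.pi)
E
python3 g.py 545.3 94.3 336.3
```

```text
0.3 [ 272.88 -562.28  404.56] [-3.1413 -0.      0.4517] [-1.225  0.491  1.559  0.     1.092 -0.106] [ 0.44 -0.02  0.46] [ 0.021  0.021 -0.015] 0.9971290358762127
grasp pt [ 272.87 -562.23  233.26]
shift [ 531.71 -471.77   68.42] level turn units [-2.76899620e-03 -4.23250792e-04  6.13647211e-08]
```

Request:
play_rows --increments '[{"dx":30,"dy":-26,"dz":0,"rx":0,"ry":0,"rz":0},{"dx":60,"dy":-53,"dz":0,"rx":0,"ry":0,"rz":0},{"dx":90,"dy":-80,"dz":0,"rx":0,"ry":0,"rz":0},{"dx":120,"dy":-106,"dz":0,"rx":0,"ry":0,"rz":0},{"dx":150,"dy":-133,"dz":0,"rx":0,"ry":0,"rz":0},{"dx":180,"dy":-160,"dz":0,"rx":0,"ry":0,"rz":0},{"dx":210,"dy":-186,"dz":0,"rx":0,"ry":0,"rz":0},{"dx":240,"dy":-213,"dz":0,"rx":0,"ry":0,"rz":0}]' --fingers 1

```text
t: 0.97
eef_pos: [396.1, -264.1, 404.8]
tcp_rot: [3.141, -0.0, 0.451]
ft_force: [1.1, -0.2, -0.7]
opening: 1.0
```

Request:
play_rows --increments '[{"dx":40,"dy":-35,"dz":0,"rx":0,"ry":0,"rz":0},{"dx":80,"dy":-70,"dz":0,"rx":0,"ry":0,"rz":0},{"dx":115,"dy":-102,"dz":0,"rx":0,"ry":0,"rz":0},{"dx":150,"dy":-133,"dz":0,"rx":0,"ry":0,"rz":0},{"dx":185,"dy":-164,"dz":0,"rx":0,"ry":0,"rz":0},{"dx":220,"dy":-195,"dz":0,"rx":0,"ry":0,"rz":0},{"dx":255,"dy":-226,"dz":0,"rx":0,"ry":0,"rz":0},{"dx":290,"dy":-257,"dz":0,"rx":0,"ry":0,"rz":0}]'

```text
t: 1.63
eef_pos: [523.8, 44.3, 405.0]
tcp_rot: [3.141, -0.001, 0.452]
ft_force: [0.8, -0.7, 0.7]
opening: 1.0
```

Request:
play_rows --increments '[{"dx":0,"dy":0,"dz":0,"rx":0,"ry":0,"rz":-1},{"dx":0,"dy":0,"dz":0,"rx":0,"ry":0,"rz":-2},{"dx":0,"dy":0,"dz":0,"rx":0,"ry":0,"rz":-3},{"dx":0,"dy":0,"dz":0,"rx":0,"ry":0,"rz":-4},{"dx":0,"dy":0,"dz":0,"rx":0,"ry":0,"rz":-5},{"dx":0,"dy":0,"dz":0,"rx":0,"ry":0,"rz":-6},{"dx":0,"dy":0,"dz":0,"rx":0,"ry":0,"rz":-7},{"dx":0,"dy":0,"dz":0,"rx":0,"ry":0,"rz":-7.5}]'

```text
t: 2.3
eef_pos: [523.7, 44.3, 405.0]
tcp_rot: [3.141, -0.0, 1.243]
ft_force: [-0.4, -0.0, 0.2]
opening: 0.998
```

```bash
python3 g.py 545.3 94.3 336.3
```

```text
2.3 [523.72  44.29 405.02] [ 3.1410e+00 -1.0000e-04  1.2429e+00] [-0.041  0.35   1.801 -0.     0.991  0.287] [-0.37 -0.01  0.21] [ 0.015 -0.071  0.026] 0.997935509389103
grasp pt [523.81  44.28 233.72]
shift [54.29  4.29 68.73] level turn units [ 5.18585591e-03 -1.19341688e-03 -3.24049425e-07]
```

Request:
play_rows --increments '[{"dx":30,"dy":2,"dz":0,"rx":0,"ry":0,"rz":0},{"dx":54.3,"dy":4.3,"dz":0,"rx":0,"ry":0,"rz":0},{"dx":54.3,"dy":4.3,"dz":0,"rx":0,"ry":0,"rz":0},{"dx":54.3,"dy":4.3,"dz":0,"rx":0,"ry":0,"rz":0},{"dx":54.3,"dy":4.3,"dz":0,"rx":0,"ry":0,"rz":0}]'

```text
t: 2.72
eef_pos: [545.1, 94.2, 404.8]
tcp_rot: [3.141, 0.0, 1.243]
ft_force: [0.2, 0.6, 0.1]
opening: 1.0
```

```bash
python3 g.py 545.3 94.3 336.3
python3 - <<'E'
from h import *
S=viewer.read_camera("side");T=viewer.read_camera("top")
a=cv2.resize(S["image"][110:260,180:330],(400,400),interpolation=cv2.INTER_CUBIC);b=cv2.resize(T["image"][90:240,180:330],(400,400))
im=np.clip(np.hstack([a,b]).astype(float)*1.7,0,255).astype(np.uint8);cv2.imwrite("pics/p1.png",im[...,::-1])
E
```

```text
2.7167 [545.06  94.15 404.84] [3.1415e+00 2.0000e-04 1.2433e+00] [ 0.052  0.389  1.737 -0.     1.016  0.379] [0.16 0.57 0.14] [-0.004 -0.044  0.021] 0.9998236968837227
grasp pt [545.07  94.11 233.54]
shift [ 0.23  0.17 68.54] level turn units [1.03243505e-03 1.99329639e-03 1.07753960e-07]
```

View pics/p1.png

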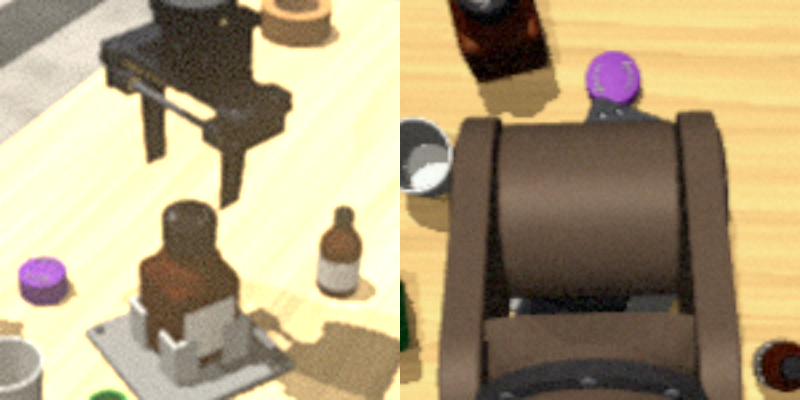

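The side view shows the two fingertips at about (152,160) and (230,205), with the cap at (190,215) centred between and below them. I'll descend in two moves and then close.

Request:
play_rows --increments '[{"dx":0.2,"dy":0.2,"dz":15,"rx":0,"ry":0,"rz":0},{"dx":0.2,"dy":0.2,"dz":30,"rx":0,"ry":0,"rz":0},{"dx":0.2,"dy":0.2,"dz":45,"rx":0,"ry":0,"rz":0},{"dx":0.2,"dy":0.2,"dz":57,"rx":0,"ry":0,"rz":0},{"dx":0.2,"dy":0.2,"dz":64,"rx":0,"ry":0,"rz":0},{"dx":0.2,"dy":0.2,"dz":68.5,"rx":0,"ry":0,"rz":0},{"dx":0.2,"dy":0.2,"dz":68.5,"rx":0,"ry":0,"rz":0},{"dx":0.2,"dy":0.2,"dz":68.5,"rx":0,"ry":0,"rz":0}]'

```text
t: 3.48
eef_pos: [545.4, 93.6, 336.9]
tcp_rot: [3.141, -0.0, 1.242]
ft_force: [-0.2, -0.2, 0.4]
opening: 1.002
```

Request:
play_rows --increments '[{"dx":0,"dy":0,"dz":0,"rx":0,"ry":0,"rz":0},{"dx":0,"dy":0,"dz":0,"rx":0,"ry":0,"rz":0},{"dx":0,"dy":0,"dz":0,"rx":0,"ry":0,"rz":0},{"dx":0,"dy":0,"dz":0,"rx":0,"ry":0,"rz":0},{"dx":0,"dy":0,"dz":0,"rx":0,"ry":0,"rz":0},{"dx":0,"dy":0,"dz":0,"rx":0,"ry":0,"rz":0},{"dx":0,"dy":0,"dz":0,"rx":0,"ry":0,"rz":0},{"dx":0,"dy":0,"dz":0,"rx":0,"ry":0,"rz":0}]' --fingers 0.2

```text
t: 4.15
eef_pos: [545.3, 93.7, 336.9]
tcp_rot: [3.141, -0.0, 1.242]
ft_force: [-1.8, 1.0, 1.2]
opening: 0.565
```

```bash
python3 g.py 545.3 94.3 336.3
```

```text
4.15 [545.28  93.7  336.93] [ 3.1414 -0.      1.2421] [ 0.051  0.471  1.811 -0.     0.859  0.38 ] [-1.82  0.95  1.24] [0.159 0.213 0.012] 0.5650762025445709
grasp pt [545.31  93.69 165.63]
shift [ 0.58 -0.17  0.63] level turn units [ 1.76115956e-03 -2.51512839e-04 -2.31930310e-08]
```

The opening is 0.565, about 54 mm, which matches the cap diameter. The side loads are small. Now I'll press.

Request:
play_rows --increments '[{"dx":0,"dy":0,"dz":1,"rx":0,"ry":0,"rz":0},{"dx":0,"dy":0,"dz":2,"rx":0,"ry":0,"rz":0},{"dx":0,"dy":0,"dz":3,"rx":0,"ry":0,"rz":0},{"dx":0,"dy":0,"dz":4,"rx":0,"ry":0,"rz":0},{"dx":0,"dy":0,"dz":5,"rx":0,"ry":0,"rz":0},{"dx":0,"dy":0,"dz":5,"rx":0,"ry":0,"rz":0},{"dx":0,"dy":0,"dz":5,"rx":0,"ry":0,"rz":0}]'

```text
t: 4.73
eef_pos: [545.2, 93.7, 332.7]
tcp_rot: [3.141, -0.0, 1.242]
ft_force: [-3.3, -0.0, 10.2]
opening: 0.565
```

```bash
python3 g.py 545.3 94.3 332
```

```text
4.7333 [545.21  93.7  332.71] [ 3.1407e+00 -3.0000e-04  1.2421e+00] [ 0.051  0.476  1.816 -0.     0.849  0.38 ] [-3.31 -0.   10.24] [-0.016  0.505  0.057] 0.565048076821783
grasp pt [545.36  93.7  161.41]
shift [ 0.59 -0.1   0.71] level turn units [ 8.35052760e-03 -2.71518894e-03 -1.18716921e-06]
```

Request:
play_rows --increments '[{"dx":0,"dy":0,"dz":1.5,"rx":0,"ry":0,"rz":0},{"dx":0,"dy":0,"dz":2.2,"rx":0,"ry":0,"rz":0},{"dx":0,"dy":0,"dz":2.2,"rx":0,"ry":0,"rz":0}]'

```text
t: 4.98
eef_pos: [545.1, 93.7, 331.4]
tcp_rot: [3.14, -0.001, 1.242]
ft_force: [-4.0, -0.2, 12.7]
opening: 0.566
```

```bash
python3 g.py 545.3 94.3 332
```

```text
4.9833 [545.11  93.74 331.42] [ 3.1400e+00 -5.0000e-04  1.2423e+00] [ 0.051  0.478  1.817 -0.     0.845  0.38 ] [-4.   -0.24 12.73] [-0.079  0.663  0.01 ] 0.5657974994994065
grasp pt [545.41  93.74 160.12]
shift [ 0.59  0.   -0.58] level turn units [ 1.56778366e-02 -5.19741876e-03 -4.26650810e-06]
```

The force is 12.7 N at 5.5 mm of travel, so the cap is fully down without slipping. Now I'll turn it anticlockwise, keeping the press on.

Request:
play_rows --increments '[{"dx":0,"dy":0,"dz":0.9,"rx":0,"ry":0,"rz":-0.6},{"dx":0,"dy":0,"dz":0.9,"rx":0,"ry":0,"rz":-1.2},{"dx":0,"dy":0,"dz":0.9,"rx":0,"ry":0,"rz":-1.8},{"dx":0,"dy":0,"dz":0.9,"rx":0,"ry":0,"rz":-2.4},{"dx":0,"dy":0,"dz":0.9,"rx":0,"ry":0,"rz":-3.0},{"dx":0,"dy":0,"dz":0.9,"rx":0,"ry":0,"rz":-3.6},{"dx":0,"dy":0,"dz":0.9,"rx":0,"ry":0,"rz":-4.2}]'

```text
t: 5.57
eef_pos: [545.4, 93.8, 331.7]
tcp_rot: [3.137, 0.0, 1.685]
ft_force: [-0.9, -1.6, 11.2]
opening: 0.564
```

```bash
python3 g.py 545.3 94.0 331.4
```

```text
5.5667 [545.41  93.77 331.72] [3.1373e+00 3.0000e-04 1.6848e+00] [ 0.051  0.477  1.817  0.     0.843 -0.063] [-0.92 -1.61 11.21] [-0.128  0.19  -0.127] 0.5639759659219958
grasp pt [546.14  93.81 160.42]
shift [ 0.24 -0.08  0.32] level turn units [4.08405673e-02 2.44035792e-03 5.21848669e-06]
```

Request:
play_rows --increments '[{"dx":0,"dy":0,"dz":1.3,"rx":0.04,"ry":0,"rz":-0.7},{"dx":0,"dy":0,"dz":1.3,"rx":0.04,"ry":0,"rz":-1.4},{"dx":0,"dy":0,"dz":1.3,"rx":0.04,"ry":0,"rz":-2.2},{"dx":0,"dy":0,"dz":1.3,"rx":0.04,"ry":0,"rz":-3.0},{"dx":0,"dy":0,"dz":1.3,"rx":0.04,"ry":0,"rz":-3.8},{"dx":0,"dy":0,"dz":1.3,"rx":0.04,"ry":0,"rz":-4.6},{"dx":0,"dy":0,"dz":1.3,"rx":0.04,"ry":0,"rz":-5.3},{"dx":0,"dy":0,"dz":1.3,"rx":0.04,"ry":0,"rz":-6.0}]'

```text
t: 6.23
eef_pos: [546.2, 93.9, 331.9]
tcp_rot: [3.138, 0.004, 2.316]
ft_force: [1.8, 2.4, 11.5]
opening: 0.569
```

```bash
python3 g.py 545.3 94.0 331.4
```

```text
6.2333 [546.16  93.94 331.9 ] [3.1383 0.0041 2.3165] [ 5.100e-02  4.780e-01  1.815e+00 -1.000e-03  8.430e-01 -6.930e-01] [ 1.79  2.44 11.52] [ 0.404 -0.404 -0.121] 0.5694434930085496
grasp pt [547.05  93.8  160.61]
shift [ 0.63 -0.59  0.5 ] level turn units [3.15231409e-02 3.94047411e-02 6.50395600e-05]
```

Request:
play_rows --increments '[{"dx":0,"dy":0,"dz":-1,"rx":0.03,"ry":0.04,"rz":0},{"dx":0,"dy":0,"dz":-2,"rx":0.03,"ry":0.04,"rz":0},{"dx":0,"dy":0,"dz":-3,"rx":0.03,"ry":0.04,"rz":0},{"dx":0,"dy":0,"dz":-4,"rx":0.03,"ry":0.04,"rz":0},{"dx":0,"dy":0,"dz":-5,"rx":0.03,"ry":0.04,"rz":0},{"dx":0,"dy":0,"dz":-6,"rx":0.03,"ry":0.04,"rz":0}]'

```text
t: 6.73
eef_pos: [546.3, 93.9, 338.1]
tcp_rot: [3.141, 0.001, 2.316]
ft_force: [1.9, 0.2, -2.2]
opening: 0.563
```

```bash
python3 g.py 545.3 94.0 331.4
```

```text
6.7333 [546.33  93.92 338.15] [3.1406e+00 6.0000e-04 2.3164e+00] [ 0.051  0.47   1.808  0.     0.862 -0.695] [ 1.89  0.16 -2.22] [ 0.1   -0.44  -0.019] 0.5627878358792187
grasp pt [546.53  93.96 166.85]
shift [ 0.76 -0.71  6.75] level turn units [9.19129363e-03 6.07704179e-03 2.92460712e-06]
```

Request:
play_rows --increments '[{"dx":0,"dy":0,"dz":-1,"rx":0,"ry":0,"rz":0},{"dx":0,"dy":0,"dz":-2,"rx":0,"ry":0,"rz":0},{"dx":0,"dy":0,"dz":-3,"rx":0,"ry":0,"rz":0},{"dx":0,"dy":0,"dz":-3,"rx":0,"ry":0,"rz":0}]'

```text
t: 7.07
eef_pos: [546.4, 93.9, 341.1]
tcp_rot: [3.141, 0.001, 2.316]
ft_force: [1.8, -0.5, -0.9]
opening: 0.57
```

```bash
python3 g.py 545.3 94.0 331.4
```

```text
7.0667 [546.36  93.94 341.13] [3.1407e+00 6.0000e-04 2.3164e+00] [ 0.051  0.467  1.805  0.     0.869 -0.695] [ 1.82 -0.54 -0.89] [ 0.082 -0.415 -0.017] 0.5697192010684614
grasp pt [546.54  93.97 169.83]
shift [ 0.77 -0.74  9.73] level turn units [8.90599421e-03 5.54396885e-03 2.58524589e-06]
```

Request:
play_rows --increments '[{"dx":0,"dy":0,"dz":-4,"rx":0,"ry":0,"rz":0},{"dx":0,"dy":0,"dz":-10,"rx":0,"ry":0,"rz":0},{"dx":0,"dy":0,"dz":-17,"rx":0,"ry":0,"rz":0},{"dx":0,"dy":0,"dz":-25,"rx":0,"ry":0,"rz":0},{"dx":0,"dy":0,"dz":-35,"rx":0,"ry":0,"rz":0},{"dx":0,"dy":0,"dz":-45,"rx":0,"ry":0,"rz":0},{"dx":0,"dy":0,"dz":-55,"rx":0,"ry":0,"rz":0},{"dx":0,"dy":0,"dz":-65,"rx":0,"ry":0,"rz":0}]'

```text
t: 7.73
eef_pos: [546.2, 94.0, 407.5]
tcp_rot: [3.14, 0.001, 2.316]
ft_force: [-0.8, 0.1, -0.8]
opening: 0.562
```

Request:
play_rows --increments '[{"dx":0,"dy":0,"dz":-12,"rx":0,"ry":0,"rz":0},{"dx":0,"dy":0,"dz":-24,"rx":0,"ry":0,"rz":0},{"dx":0,"dy":0,"dz":-34,"rx":0,"ry":0,"rz":0},{"dx":0,"dy":0,"dz":-42,"rx":0,"ry":0,"rz":0},{"dx":0,"dy":0,"dz":-47,"rx":0,"ry":0,"rz":0},{"dx":0,"dy":0,"dz":-50,"rx":0,"ry":0,"rz":0},{"dx":0,"dy":0,"dz":-50,"rx":0,"ry":0,"rz":0},{"dx":0,"dy":0,"dz":-50,"rx":0,"ry":0,"rz":0}]'

```text
t: 8.4
eef_pos: [546.1, 93.9, 457.2]
tcp_rot: [3.141, 0.001, 2.316]
ft_force: [-0.6, 0.4, -0.2]
opening: 0.564
```

```bash
python3 g.py 545.3 94.2 455.9
python3 - <<'E'
from h import *
S=viewer.read_camera("side");T=viewer.read_camera("top")
a=cv2.resize(S["image"][110:260,180:330],(600,600),interpolation=cv2.INTER_CUBIC)
im=np.clip(a.astype(float)*1.9,0,255).astype(np.uint8);cv2.imwrite("pics/p2.png",im[...,::-1])
for X in([545.3,94.2,267],[545.3,94.2,298],[545.3,94.2,167]): print((proj(S,X)-[180,110])*4+1.5)
E
```

```text
8.4 [546.05  93.91 457.17] [3.1407e+00 6.0000e-04 2.3164e+00] [ 0.051  0.339  1.664  0.     1.138 -0.695] [-0.58  0.43 -0.21] [ 0.004 -0.161 -0.015] 0.5639241300478447
grasp pt [546.24  93.94 285.87]
shift [ 0.72 -0.36  1.27] level turn units [8.68104487e-03 5.62066431e-03 2.55480827e-06]
[[285.05208188 204.45946853]]
[[285.54883687 159.7259735 ]]
[[283.5653105  338.34534945]]
```

View pics/p2.png

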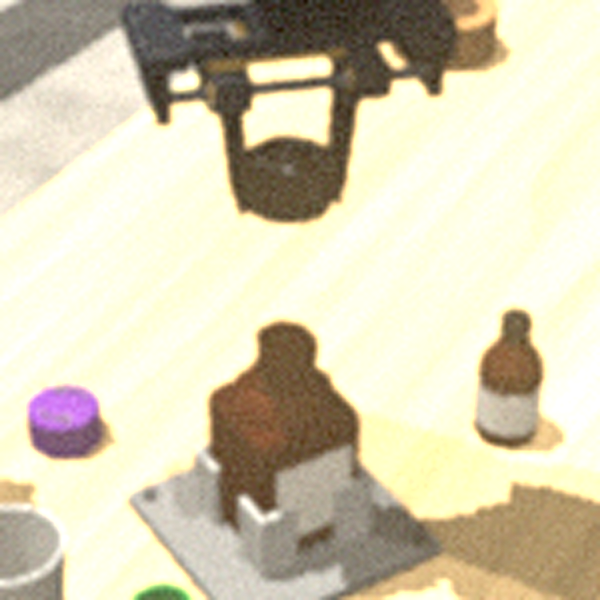

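The cap is off and sits level in the jaws, with its top at about (289,158). The bottle is still seated, with its open mouth at about (287,335). The TCP xy matches where the cap left the neck, so I'll only trim height and settle.

Request:
play_rows --increments '[{"dx":0,"dy":0,"dz":1.2,"rx":0,"ry":0,"rz":0},{"dx":0,"dy":0,"dz":1.2,"rx":0,"ry":0,"rz":0},{"dx":0,"dy":0,"dz":1.2,"rx":0,"ry":0,"rz":0},{"dx":0,"dy":0,"dz":1.2,"rx":0,"ry":0,"rz":0},{"dx":0,"dy":0,"dz":1.2,"rx":0,"ry":0,"rz":0},{"dx":0,"dy":0,"dz":1.2,"rx":0,"ry":0,"rz":0}]'

```text
t: 9.0
eef_pos: [546.1, 93.9, 455.7]
tcp_rot: [3.141, 0.0, 2.316]
ft_force: [0.5, -0.3, -0.8]
opening: 0.567
```

```bash
python3 g.py 546.1 93.9 455.9
python3 - <<'E'
from h import *
T=viewer.read_camera("top");S=viewer.read_camera("side")
a=cv2.resize(np.hstack([S["image"][:,100:400],T["image"][:,100:400]]),(800,512))
cv2.imwrite("pics/p3.png",np.clip(a*1.5,0,255).astype(np.uint8)[...,::-1]);print(env.state()["qvel"].round(4))
E
```

```text
9.0 [546.13  93.92 455.73] [3.1410e+00 3.0000e-04 2.3165e+00] [ 0.051  0.34   1.666  0.     1.135 -0.695] [ 0.45 -0.3  -0.76] [ 0.04  -0.19   0.018] 0.5665172168899127
grasp pt [546.24  93.95 284.43]
shift [ 0.   -0.03 -0.17] level turn units [5.82816228e-03 3.14853993e-03 9.60814349e-07]
[-0.0006 -0.0014 -0.0012 -0.0003  0.0014  0.0003]
```

View pics/p3.png

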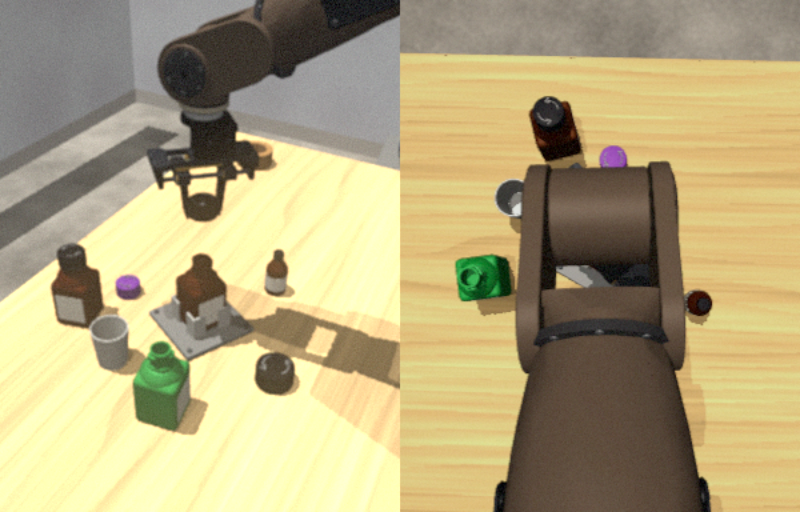

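The side view shows the cap held at about (203,205), above the open mouth at (203,262). The other objects that can be seen have not moved, and the arm is still. I'm handing in.

```bash
python3 -c "
from cell import env
print(env.job_done())"
```

```text
the job is handed in; nothing more can be done
None
```

The cap is off and held in the gripper, level and still, above the open mouth, and the job was handed in at about 9 s. I gripped it across its diameter, pressed it 5.5 mm down (12.7 N) and turned it 61.5° anticlockwise while pressed. It lifted off with at most about 2 N of pull.

**Last checks:**
- **Height:** the arm's position puts the cap's underside about 99 mm above the mouth, assuming the cap did not slip in the jaws.
- **Tilt and motion:** the tool's tilt is under 0.001 rad, and joint speeds are near zero.
- **Grip:** the opening is 0.567, about 54 mm, which matches the cap's diameter.
- **Scene:** the side picture shows the bottle seated in its holder. The other objects that can be seen have not moved.

**Less certain:**
- **Sideways centring:** the arm hid the cap and mouth from the top camera at the end. The side view shows the two in line. For the other direction I relied on the cap being where it left the neck, to roughly 1–2 mm.
- **Early position estimates:** the two cameras and the plate centre disagreed by up to about 4 mm on where the cap was. The small side loads when gripping (about 2 N) showed that the position I used was good enough.
- **Refused calls:** my first three move calls were refused for missing row fields, and nothing moved.

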